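# Hang the rinsed filter bowl on the drying post

### The job

The rinsed aluminium filter bowl stands mouth up on the bench: turn it upside down and put it over the post of the empty drying stand, pushed fully home against the post's sprung wires so that its rim sits flat on the stand's ribs. Let go of it there, and leave the pliers, the roll of masking tape and the rubber block where they lie.

Things in the scene. Friction and masses are not known exactly. Their poses are not given: they have to be found in the camera images.
- bowl: Open aluminium filter bowl, 120 mm tall, 0.18 to 0.33 kg, loose, at first standing mouth up. Origin: centre of its underside; z points from the closed foot to the open mouth. Hexagonal foot (z 0 to 14 mm) and hexagonal mouth collar (z 102 to 120 mm), both 62 mm across flats, 72 across corners; flats face its +x, -x and every 60 degrees. It lies steady on its side, axis 31 mm above the bench.
- bowl_mouth (a point): Centre of the bowl's mouth, in the plane of its rim, 120 mm from its underside. The bore is 40 mm across and 108 mm deep.
- stand: The empty drying stand, fixed: plywood base 110 x 110 x 18 mm, upright steel post at its centre, stem radius 8 mm, domed head radius 14 mm. Origin: centre of the underside, z up. Four radial ribs reach 18 to 44 mm from the axis, tops 24 mm above the bench.
- post_foot (a point): Point on the axis of the empty stand's post at the height of the rib tops (24 mm above the bench): the centre of the bowl's mouth belongs here when it is home.
- post_top (a point): Top of the empty stand's post, 116 mm above the bench. Three sprung wires hang from hinges 104 mm above the bench, spread to 24 mm radius at 64 mm, end at 54 mm; they yield inward inside the bore and grip it by friction. Each presses out with about 5 N: a bowl let go too early stays up. Pushing it home takes about 5 to 10 N.
- cutters: Pliers with blue handles, 52 x 169 x 14 mm, lying loose behind the bowl: to be left alone. Origin: about the centre of the underside.
- masking_tape: Roll of masking tape, 72 mm across, 24 mm high, lying loose in front of the stands: to be left alone. Origin: centre of the underside.
- chalk: Rubber block, 30 x 50 x 20 mm, lying loose behind the bowl: to be left alone. Origin: centre of the underside.
- bowl_grip (a point): Point on the bowl's axis 58 mm from its underside (centre of mass: 42 mm), in the middle of the round part to grip (50 mm across, z 14 to 102 mm). With tools tilted no more than 45 degrees the bowl cannot be inverted in one grasp: lay it on its side on the bench and take it again with the opposite slant.
- full_stand: A second stand like the first, fixed, but already carrying another bowl upside down (144 mm tall in all): not the one to use. Origin: centre of the base's underside.
Mind the look-alikes: they are no part of the job. What is shaped like the bowl but turquoise or yellow is not meant. Leave any green or red look-alike of the stand alone.

How it is judged (in metres and radians):
At the end, for the whole second after the job is handed in: The bowl is upside down over the post of the empty stand and fully home: the centre of its mouth within 8 mm of the post's foot point and no more than 4 mm above the rib tops, its axis within 0.06 rad of upright, at rest and let go (distance between bowl_mouth and post_foot below 0.008 m and z of bowl_mouth in the frame of post_foot below 0.004 m and z of bowl in the frame of stand above 0.13 m and angle between the z axis of bowl and the z axis of stand, either way round below 0.06 rad and linear speed of bowl below 0.02 m/s); the robot touches nothing.
It fails at once if the pliers are moved more than 30 mm (distance of cutters from where it was at the start of the episode above 0.03 m).
It fails at once if the roll of masking tape is moved more than 30 mm (distance of masking_tape from where it was at the start of the episode above 0.03 m).
It fails at once if the rubber block is moved more than 30 mm (distance of chalk from where it was at the start of the episode above 0.03 m).
It also fails if it takes over 67 s, if anything falls off the work surface, if the arm or the gripper's body presses on something with over 40 N, if the wrist force passes 120 N, or if a joint passes its speed limit or range.

### The arm

A 6-joint arm with a two-finger parallel gripper is mounted at the origin on a cart in front of the work surface, level with it; the furniture and walls round the work are solid. World frame = base frame: x ahead of the robot, y to its left, z up, the work surface at z = 0. Lengths are in m, angles in degrees, forces in N, time in s.
With the tool pointing down it reaches from about 0.3 to 1 m from the base axis. Payload 5.1 kg.
Tool frame: the origin (TCP) lies midway between the tips of the shut fingers; the grasp point (between the pads) lies 19 mm behind it (pinch_z is the z of the grasp point in the tool frame, in m); z points along the fingers, y is the line along which they close (so a half turn about z gives the same grasp; the last joint's range is limited). The gripper opens to 95 mm and grips with 3 to 60 N. Pads are 20 mm wide; open, the fingers measure 119 mm over their backs; the gripper's body (75 mm by 180 mm) begins 59 mm behind the grasp point.
Start: joints at [-4.733, 7.093, 94.555, -0, 78.352, -4.733], TCP at [0.65, -0, 0.215] pointing down, gripper open.
Joint ranges: [-149.61, 149.61], [-58.7, 133.49], [1.44, 155.28], [-77.14, 257.14], [18.33, 153.61], [-166.67, 166.67]. Speed limits (degrees/s): [147.25, 147.25, 180, 180, 180, 180].

### API

Orientations are given as a 3x3 rotation matrix whose columns are the frame's x, y, z axes.
In Python, from plant import * gives the robot as it stands. The module is installed in compiled form; this text tells all that it offers.
- The arm moves only by the tool drive_tool, never from a script. Its argument "plan" is a list of rows, each an object of numbers: "tx", "ty", "tz": the shift along the tool's x, y, z in mm; "yaw": the turn about the tool's z in degrees; "jaw": the closure in counts, from 0 (fully open) to 255 (shut). In form: [{"tx": .., "ty": .., "tz": .., "yaw": .., "jaw": ..}, ...]. A call has 1 to 20 rows; each row shifts and turns the commanded pose from where the row before left it, along the tool's axes as they then stand; what a row does not reach is not made up. A row lasts 1/12 s, in which the tool goes at most 41.7 mm and 7.16 degrees, less where a joint would pass 70% of its speed; a pose out of reach is approached as far as the arm can. A call with a gripper value outside its range is refused whole. The fingers move at their own pace and stop on an object; "grip_force" is the grip in N (left out, the last holds). Time passes only in rows, so rows that do not move let the fingers close. It gives the time, the measured TCP pose, the force, the opening and the grip force at its end, in the units of the state.
- observe(): the state, without advancing time (a new reading comes with each control period).
- capture(name): name is "scene" or "side" or "wrist"; returns a dict with "image" (420x560x3 uint8, red, green, blue), "depth" (420x560 float32, m along the optical axis (not along the pixel's ray), 0 where there is no reading), "fov_y" (degrees; the focal length in pixels is half the picture's height over the tangent of half this angle, whatever the lens; pixels are square), "cx", "cy" (the principal point, pixels), "origin" and "orientation" of the camera in the world. Camera axes: x right, y down, z forward; pixel columns grow to the right and rows downward; lengths in m; the calibration is good to about 2 mm. A picture is of the moment at which its call begins.
- sign_off(): hands the job in; it is judged then, once.
The state is a dict: "t": time; "joint_positions": joint angles; "qvel": joint speeds; "tau": joint torques, N m; "eef_pos": TCP position; "eef_rot": TCP orientation; "contact_force": force on the tool from outside, world axes, zero at the start; "torque": the same for the moment, N m; "opening": finger opening in m; "grasp_force": force on a finger pad.
Only numpy, scipy, OpenCV 4.12 (cv2) and the standard library are available. Lean on these libraries where they do the work, as an engineer would, in place of code of your own. Each camera call takes 0.05 s, during which the arm holds its last target. There are 200 camera calls.

## Working session

There is one attempt and no reset: what is moved stays moved. The work goes in short steps, Python scripts to look and compute and a tool call to move; the robot and the scene stay as the last step left them, time stands still between calls to the robot, and variables do not carry over. Pictures are saved under pics/ and viewed, at most 10 in all, crops included, and the job is handed in when it is done.

Besides the shell and the picture viewer there is one more tool, called in YAML: its name, and indented under it one key for each argument. drive_tool: Moves the arm, as the interface text tells. Its arguments: {"type":"object","properties":{"plan":{"type":"array","items":{"type":"object","properties":{"tx":{"type":"number"},"ty":{"type":"number"},"tz":{"type":"number"},"yaw":{"type":"number"},"jaw":{"type":"number"}}}},"grip_force":{"type":"number"}},"required":["plan"]}

```bash
mkdir -p pics; cat > h.py <<'E'
from plant import *
import numpy as np, cv2
def cap(n,save=None):
    c=capture(n)
    if save: cv2.imwrite('pics/'+save,c['image'][:,:,::-1])
    return c
def f(c): return 210/np.tan(np.radians(c['fov_y']/2))
def ray(c,u,v):
    d=np.array([(u-c['cx'])/f(c),(v-c['cy'])/f(c),1.]); return np.array(c['orientation'])@d
def plane(c,u,v,z):
    d=ray(c,u,v); o=np.array(c['origin']); return o+d*(z-o[2])/d[2]
def dep(c):
    v,u=np.mgrid[0:420,0:560]; d=c['depth']
    P=np.stack([(u-c['cx'])/f(c)*d,(v-c['cy'])/f(c)*d,d],-1)
    return P@np.array(c['orientation']).T+np.array(c['origin'])
E
python3 - <<'E'
from h import *
import pickle
a=cap('scene');b=cap('side')
pickle.dump((a,b),open('s.pkl','wb'))
for c in (a,b): print(c['origin'],np.round(c['orientation'],2).tolist(),c['fov_y'],c['cx'],c['cy'])
im=np.vstack([a['image'],b['image']])
im=cv2.resize(np.hstack([a['image'],b['image']]),(800,300))
cv2.imwrite('pics/1.png',a['image'][:,:,::-1]);cv2.imwrite('pics/2.png',b['image'][:,:,::-1])
print(observe())
E
```

```text
[0.1364223  0.57918675 1.00151109] [[-0.84, -0.4, 0.35], [-0.54, 0.65, -0.54], [-0.01, -0.65, -0.76]] 57.254078985458044 279.9278470256028 206.126807930667
[ 0.30447804 -0.94776542  0.74282247] [[0.96, -0.17, 0.21], [-0.27, -0.55, 0.79], [-0.02, -0.82, -0.57]] 53.86715760428012 281.45107956357595 222.21907716332618
{'t': 0.1, 'joint_positions': array([-4.73294530e+00,  7.13082989e+00,  9.46257653e+01, -3.41761004e-04,
        7.83533662e+01, -4.73131300e+00]), 'qvel': array([ 0.07158482, -0.05379508, -0.24617804, -0.10334587, -0.06378006,
        0.00962273]), 'tau': array([ 5.00436727e-04, -4.18875861e+01, -3.61097610e+01,  7.76667567e-02,
        4.61263221e-02, -8.66308574e-05]), 'eef_pos': array([6.49412962e-01, 1.42616306e-05, 2.13502969e-01]), 'eef_rot': array([[ 2.74251618e-05,  9.99998170e-01, -1.91312459e-03],
       [ 9.99999988e-01, -2.71333966e-05,  1.52532980e-04],
       [ 1.52480791e-04, -1.91312875e-03, -9.99998158e-01]]), 'contact_force': array([-0.88929628, -0.45387954, -0.31896651]), 'torque': array([ 0.01226206,  0.05994967, -0.00202988]), 'grasp_force': 0.0, 'opening': 0.09495795838933523}
```

View pics/1.png

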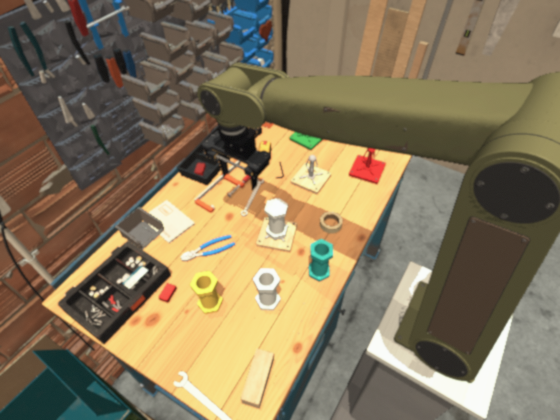

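View pics/2.png

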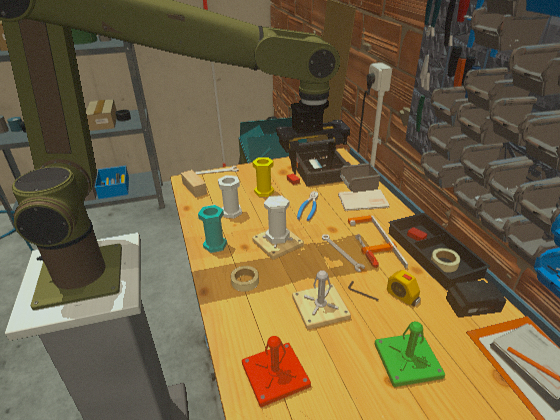

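Candidates: silver bowl at scene (267,288), yellow (207,290), turquoise (320,260), and silver inverted on the full stand (276,220). The silver one standing mouth up is the bowl. Stands: bare plywood (311,176) is the empty one; green, red and the loaded one are not meant. I'll measure and confirm with a crop.

```bash
python3 - <<'E'
from h import *
import pickle
a,b=pickle.load(open('s.pkl','rb'))
def pr(n,c,u,v,z): print(n,np.round(plane(c,u,v,z),3))
for n,ua,ub,z in [('bowl base',(267,303),(230,215),0),('teal top',(320,244),(210,212),.12),('yellow top',(206,280),(263,162),.12),('full base',(277,236),(277,242),.018),('stand base',(311,178),(322,307),.018),('posttop',(311,158),(322,273),.116),('tape',(331,221),(245,278),.012),('red block',(168,292),(293,178),.02),('cutters',(208,248),(307,206),.01),('wood',(258,376),(194,182),.02),('wrench',(205,395),(215,168),.0),('bowl rim',(267,275),(230,181),.12)]:
    pr(n,a,*ua,z); pr(n,b,*ub,z)
A=cv2.resize(a['image'][250:320,180:350],(800,330),interpolation=2)
B=cv2.resize(b['image'][150:250,190:400],(800,270*800//567//1),interpolation=2)[:270]
A2=cv2.resize(a['image'][262:315,240:295],(400,385),interpolation=2)
B2=cv2.resize(b['image'][255:340,280:365],(400,385),interpolation=2)
cv2.imwrite('pics/3.png',np.hstack([A2,B2])[:,:,::-1])
E
```

```text
bowl base [0.438 0.191 0.   ]
bowl base [0.435 0.164 0.   ]
teal top [0.376 0.013 0.12 ]
teal top [0.364 0.015 0.12 ]
yellow top [0.571 0.268 0.12 ]
yellow top [0.575 0.264 0.12 ]
full base [ 0.532 -0.008  0.018]
full base [ 0.537 -0.04   0.018]
stand base [ 0.567 -0.286  0.018]
stand base [ 0.572 -0.313  0.018]
posttop [ 0.57  -0.282  0.116]
posttop [ 0.572 -0.302  0.116]
tape [ 0.418 -0.155  0.012]
tape [ 0.419 -0.155  0.012]
red block [0.687 0.319 0.02 ]
red block [0.691 0.303 0.02 ]
cutters [0.692 0.139 0.01 ]
cutters [0.684 0.126 0.01 ]
wood [0.344 0.37  0.02 ]
wood [0.346 0.381 0.02 ]
wrench [0.432 0.47  0.   ]
wrench [0.437 0.505 0.   ]
bowl rim [0.446 0.172 0.12 ]
bowl rim [0.447 0.17  0.12 ]
```

View pics/3.png

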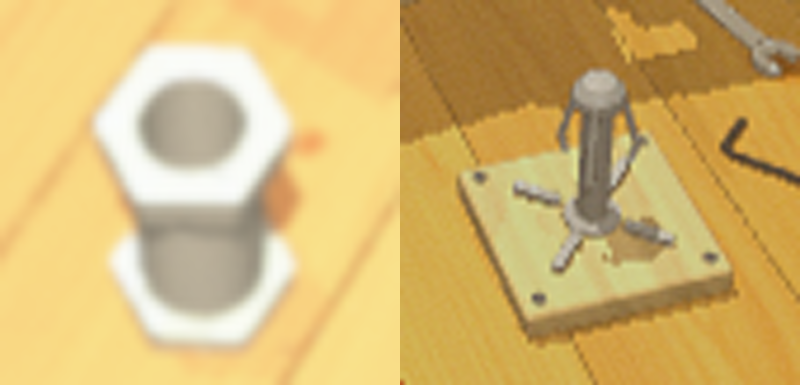

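Crop 3: left, silver bowl mouth up with open bore (rim hexagon centred about (193,125)). Right, the beige plywood stand with empty post, head at (600,85). Both fit the description.

```bash
python3 - <<'E'
from h import *
import pickle
a,b=pickle.load(open('s.pkl','rb'))
P=np.array([plane(a,240+(x+.5)*.1375-.5,262+(y+.5)*53/385-.5,.12) for x,y in [(95,125),(150,45),(245,45),(290,128),(240,203),(140,200)]])
c=P.mean(0);d=P-c
print(np.round(c,4),np.round(np.linalg.norm(d,axis=1),4),np.round(np.degrees(np.arctan2(d[:,1],d[:,0])),1))
E
```

```text
[0.4418 0.1815 0.12  ] [0.035  0.0362 0.0368 0.0345 0.0358 0.0351] [  33.2  -30.5  -86.9 -151.1  150.8   91.7]
```

```bash
python3 - <<'E'
from h import *
import pickle
a,b=pickle.load(open('s.pkl','rb'))
for c in (a,b):
    P=dep(c); ok=c['depth']>0
    for n,x,y,lo,hi,r in [('bowl',.442,.18,.114,.13,.05),('yellow',.573,.266,.114,.13,.05),('full',.535,-.02,.135,.155,.05),('teal',.37,.013,.114,.13,.05),('head',.57,-.29,.109,.125,.04),('base',.57,-.29,.012,.0215,.08),('wood',.345,.375,.01,.03,.12),('tape',.418,-.155,.018,.03,.05)]:
        m=ok&(np.hypot(P[...,0]-x,P[...,1]-y)<r)&(P[...,2]>lo)&(P[...,2]<hi); q=P[m]
        if len(q): print(n,len(q),np.round((q.min(0)+q.max(0))/2,4),np.round(np.median(q,0),4),np.round(np.ptp(q,axis=0),3))
E
```

```text
bowl 308 [0.4421 0.1836 0.1188] [0.4416 0.1852 0.119 ] [0.062 0.069 0.01 ]
yellow 309 [0.5744 0.2772 0.1186] [0.5741 0.2782 0.1191] [0.068 0.067 0.009]
full 328 [ 0.5415 -0.0182  0.1416] [ 0.5408 -0.0159  0.143 ] [0.069 0.066 0.012]
teal 262 [0.3649 0.0258 0.1194] [0.3638 0.0277 0.119 ] [0.068 0.064 0.011]
head 26 [ 0.5724 -0.2919  0.1134] [ 0.5708 -0.2909  0.1118] [0.021 0.017 0.008]
base 584 [ 0.573  -0.2918  0.0167] [ 0.5656 -0.2823  0.0168] [0.111 0.116 0.009]
wood 93 [0.3257 0.3751 0.0199] [0.3214 0.4074 0.0201] [0.042 0.125 0.02 ]
tape 199 [ 0.4176 -0.1498  0.0234] [ 0.4169 -0.1495  0.0227] [0.072 0.074 0.011]
bowl 145 [0.4428 0.1747 0.1182] [0.442  0.173  0.1183] [0.062 0.067 0.008]
yellow 118 [0.5731 0.2692 0.1178] [0.5719 0.266  0.1183] [0.064 0.066 0.007]
full 300 [ 0.5421 -0.0249  0.1414] [ 0.5413 -0.03    0.1426] [0.068 0.067 0.013]
teal 207 [0.3649 0.0207 0.1179] [0.366  0.0162 0.1186] [0.067 0.067 0.008]
head 53 [ 0.5734 -0.2997  0.1125] [ 0.5716 -0.3014  0.1121] [0.022 0.019 0.007]
base 1350 [ 0.5723 -0.2988  0.0167] [ 0.5659 -0.3098  0.0169] [0.11  0.114 0.009]
wood 112 [0.343  0.3651 0.0203] [0.3452 0.3165 0.0201] [0.076 0.121 0.019]
tape 292 [ 0.4182 -0.1544  0.0223] [ 0.4183 -0.1582  0.0224] [0.072 0.075 0.008]
```

drive_tool:
  plan:
    - {"tx": 30,"ty": -35,"jaw": 0}
    - {"tx": 30,"ty": -35}
    - {"tx": 30,"ty": -35}
    - {"tx": 30,"ty": -35}
    - {"tx": 30,"ty": -34}
    - {"tx": 31,"ty": -34}
    - {}
    - {}

```text
invalid input
```

drive_tool:
  plan:
    - {"tx": 30,"ty": -35,"tz": 0,"yaw": 0,"jaw": 0}
    - {"tx": 30,"ty": -35,"tz": 0,"yaw": 0,"jaw": 0}
    - {"tx": 30,"ty": -35,"tz": 0,"yaw": 0,"jaw": 0}
    - {"tx": 30,"ty": -35,"tz": 0,"yaw": 0,"jaw": 0}
    - {"tx": 30,"ty": -34,"tz": 0,"yaw": 0,"jaw": 0}
    - {"tx": 29,"ty": -33,"tz": 0,"yaw": 0,"jaw": 0}
    - {"tx": 0,"ty": 0,"tz": 0,"yaw": 0,"jaw": 0}
    - {"tx": 0,"ty": 0,"tz": 0,"yaw": 0,"jaw": 0}

```text
t: 0.77
eef_pos: [0.4595, 0.1647, 0.2144]
eef_rot: [[-0.003, 1.0, 0.0], [1.0, 0.003, -0.0], [-0.0, 0.0, -1.0]]
contact_force: [0.4, -0.5, 0.2]
opening: 0.0952
grasp_force: 0.0
```

drive_tool:
  plan:
    - {"tx": 7,"ty": -9,"tz": 0,"yaw": 0,"jaw": 0}
    - {"tx": 7,"ty": -8,"tz": 0,"yaw": 0,"jaw": 0}
    - {"tx": 0,"ty": 0,"tz": 0,"yaw": 0,"jaw": 0}

```text
t: 1.02
eef_pos: [0.4432, 0.1779, 0.2144]
eef_rot: [[0.0, 1.0, -0.001], [1.0, -0.0, 0.0], [0.0, -0.001, -1.0]]
contact_force: [-0.4, -0.2, 0.0]
opening: 0.0948
grasp_force: 0.0
```

```bash
python3 - <<'E'
from h import *
c=cap('wrist','4.png');P=dep(c)
print(observe()['eef_pos'],c['origin'])
m=(c['depth']>0)&(np.hypot(P[...,0]-.442,P[...,1]-.18)<.05)&(P[...,2]>.114)&(P[...,2]<.13);q=P[m]
print(len(q),(q.min(0)+q.max(0))/2,np.ptp(q,axis=0))
cn,_=cv2.findContours(m.astype(np.uint8),0,2);k=max(cn,key=cv2.contourArea)
print(cv2.minEnclosingCircle(k),cv2.approxPolyDP(k,6,True)[:,0].tolist())
for u,v in cv2.approxPolyDP(k,6,True)[:,0]:
    p=plane(c,u,v,.12)-[.4425,.179,.12]; print(np.round(p,4),np.degrees(np.arctan2(p[1],p[0])))
E
```

```text
[0.44377624 0.17756169 0.21449798] [0.44533889 0.24839209 0.38417459]
2443 [0.44523782 0.18129327 0.11794942] [0.06190736 0.06935129 0.00787709]
((281.3963317871094, 207.68214416503906), 37.39719772338867) [[279, 171], [249, 189], [250, 228], [283, 244], [314, 226], [315, 192]]
[0.0006 0.0372 0.    ] 89.10768572038198
[-0.0266  0.0209  0.    ] 141.82383931428535
[-0.0267 -0.0161  0.    ] -148.85620876468664
[ 0.0043 -0.0321  0.    ] -82.43727909653666
[ 0.0332 -0.0141  0.    ] -23.05935805045911
[0.0332 0.0182 0.    ] 28.69080217840053
```

View pics/4.png

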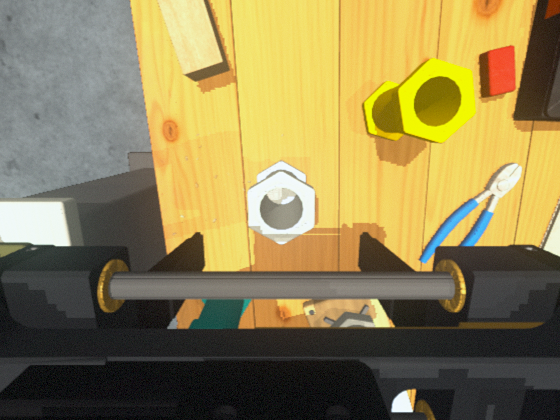

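Wrist view: silver bowl rim hexagon centred at (282,207) with flats facing ±x; yellow at (437,100), wooden block at (200,40), pliers at right. I'll yaw so the grip line crosses the corners, then descend.

drive_tool:
  plan:
    - {"tx": 2,"ty": 0,"tz": 0,"yaw": 5.8,"jaw": 0}
    - {"tx": 0,"ty": 0,"tz": 0,"yaw": 5.8,"jaw": 0}
    - {"tx": 0,"ty": 0,"tz": 0,"yaw": 5.8,"jaw": 0}
    - {"tx": 0,"ty": 0,"tz": 0,"yaw": 5.8,"jaw": 0}
    - {"tx": 0,"ty": 0,"tz": 0,"yaw": 5.8,"jaw": 0}
    - {"tx": 0,"ty": 0,"tz": 20,"yaw": 0,"jaw": 0}
    - {"tx": 0,"ty": 0,"tz": 20,"yaw": 0,"jaw": 0}
    - {"tx": 0,"ty": 0,"tz": 20,"yaw": 0,"jaw": 0}
    - {"tx": 0,"ty": 0,"tz": 20,"yaw": 0,"jaw": 0}
    - {"tx": 0,"ty": 0,"tz": 20,"yaw": 0,"jaw": 0}
    - {"tx": 0,"ty": 0,"tz": 20,"yaw": 0,"jaw": 0}
    - {"tx": 0,"ty": 0,"tz": 20,"yaw": 0,"jaw": 0}
    - {"tx": 0,"ty": 0,"tz": 15,"yaw": 0,"jaw": 0}
    - {"tx": 0,"ty": 0,"tz": 0,"yaw": 0,"jaw": 0}

```text
t: 2.23
eef_pos: [0.4416, 0.1782, 0.0559]
eef_rot: [[0.486, 0.874, -0.007], [0.874, -0.486, -0.002], [-0.005, -0.005, -1.0]]
contact_force: [-0.5, -0.4, -0.6]
opening: 0.0952
grasp_force: 0.0
```

drive_tool:
  plan:
    - {"tx": 0,"ty": 0,"tz": 0,"yaw": 0,"jaw": 255}
    - {"tx": 0,"ty": 0,"tz": 0,"yaw": 0,"jaw": 255}
    - {"tx": 0,"ty": 0,"tz": 0,"yaw": 0,"jaw": 255}
    - {"tx": 0,"ty": 0,"tz": 0,"yaw": 0,"jaw": 255}
    - {"tx": 0,"ty": 0,"tz": 0,"yaw": 0,"jaw": 255}
    - {"tx": 0,"ty": 0,"tz": 0,"yaw": 0,"jaw": 255}
    - {"tx": 0,"ty": 0,"tz": 0,"yaw": 0,"jaw": 255}
    - {"tx": 0,"ty": 0,"tz": 0,"yaw": 0,"jaw": 255}
  grip_force: 30

```text
t: 2.9
eef_pos: [0.4447, 0.18, 0.061]
eef_rot: [[0.485, 0.875, 0.002], [0.875, -0.485, 0.001], [0.002, 0.001, -1.0]]
contact_force: [-1.8, 0.4, 5.2]
opening: 0.0699
grasp_force: 30.0
```

Opening 70 mm means the fingers met the collar corners, not the body. I'll open, rise so the pads are level with the collar, and re-measure.

drive_tool:
  plan:
    - {"tx": 0,"ty": 0,"tz": 0,"yaw": 0,"jaw": 0}
    - {"tx": 0,"ty": 0,"tz": 0,"yaw": 0,"jaw": 0}
    - {"tx": 0,"ty": 0,"tz": 0,"yaw": 0,"jaw": 0}
    - {"tx": 0,"ty": 0,"tz": -20,"yaw": 0,"jaw": 0}
    - {"tx": 0,"ty": 0,"tz": -14,"yaw": 0,"jaw": 0}
    - {"tx": 0,"ty": 0,"tz": 0,"yaw": 0,"jaw": 0}
    - {"tx": 0,"ty": 0,"tz": 0,"yaw": 0,"jaw": 0}

```text
t: 3.48
eef_pos: [0.4444, 0.1795, 0.094]
eef_rot: [[0.485, 0.875, 0.002], [0.875, -0.485, 0.0], [0.001, 0.001, -1.0]]
contact_force: [0.1, -0.6, -0.4]
opening: 0.0954
grasp_force: 0.0
```

```bash
cat > hx.py <<'E'
from h import *
def hexa(c,z,x,y,tol=.006,r=.05):
    P=dep(c)
    m=(c['depth']>0)&(np.hypot(P[...,0]-x,P[...,1]-y)<r)&(abs(P[...,2]-z)<tol)
    cn,_=cv2.findContours(m.astype(np.uint8),0,1);k=max(cn,key=cv2.contourArea)
    h=cv2.approxPolyDP(cv2.convexHull(k),4,True)[:,0]
    Q=np.array([plane(c,u,v,z)[:2] for u,v in h]); ce=(Q.max(0)+Q.min(0))/2; d=Q-ce
    print(np.round(ce,4),len(h),np.round(np.hypot(*d.T),3),np.round(np.degrees(np.arctan2(d[:,1],d[:,0])),0))
E
python3 - <<'E'
from hx import *
print(observe()['eef_pos'])
for n in('scene','side','wrist'): hexa(cap(n,'5%s.png'%n),.12,.444,.18)
E
```

```text
[0.44439602 0.17954381 0.09399383]
[0.4534 0.202 ] 3 [0.023 0.023 0.014] [-36. 144.  15.]
[0.4416 0.1667] 5 [0.033 0.032 0.033 0.039 0.039] [ -20. -102. -160.  136.   53.]
[0.4453 0.1915] 4 [0.04  0.031 0.025 0.031] [-40. 169.  85.  16.]
```

View pics/5wrist.png

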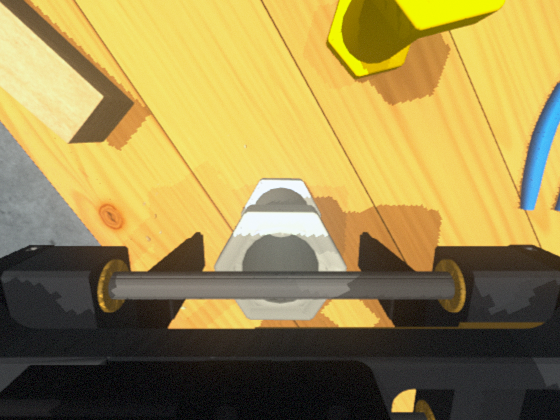

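Wrist view: rim now symmetric in the tool frame – corners point at the fingers (215,270)/(347,270), flats along tool x. I'll grip the collar corners, lift, unyaw, shift, set down.

drive_tool:
  plan:
    - {"tx": 0,"ty": 0,"tz": 4,"yaw": 0,"jaw": 255}
    - {"tx": 0,"ty": 0,"tz": 0,"yaw": 0,"jaw": 255}
    - {"tx": 0,"ty": 0,"tz": 0,"yaw": 0,"jaw": 255}
    - {"tx": 0,"ty": 0,"tz": 0,"yaw": 0,"jaw": 255}
    - {"tx": 0,"ty": 0,"tz": 0,"yaw": 0,"jaw": 255}
    - {"tx": 0,"ty": 0,"tz": 0,"yaw": 0,"jaw": 255}
    - {"tx": 0,"ty": 0,"tz": -8,"yaw": 0,"jaw": 255}
    - {"tx": 0,"ty": 0,"tz": 0,"yaw": 0,"jaw": 255}
  grip_force: 25

```text
t: 4.3
eef_pos: [0.4444, 0.1796, 0.0986]
eef_rot: [[0.485, 0.875, 0.001], [0.875, -0.485, 0.0], [0.001, 0.001, -1.0]]
contact_force: [-0.2, 0.6, -3.1]
opening: 0.0699
grasp_force: 25.0
```

drive_tool:
  plan:
    - {"tx": 0,"ty": 0,"tz": 0,"yaw": -4.8,"jaw": 255}
    - {"tx": 0,"ty": 0,"tz": 0,"yaw": -4.8,"jaw": 255}
    - {"tx": 0,"ty": 0,"tz": 0,"yaw": -4.8,"jaw": 255}
    - {"tx": 0,"ty": 0,"tz": 0,"yaw": -4.8,"jaw": 255}
    - {"tx": 0,"ty": 0,"tz": 0,"yaw": -4.8,"jaw": 255}
    - {"tx": 0,"ty": 0,"tz": 0,"yaw": -4.8,"jaw": 255}
    - {"tx": -10,"ty": -5,"tz": 0,"yaw": 0,"jaw": 255}
    - {"tx": -10,"ty": -5,"tz": 0,"yaw": 0,"jaw": 255}
    - {"tx": -10,"ty": -4,"tz": 0,"yaw": 0,"jaw": 255}
    - {"tx": 0,"ty": 0,"tz": 5,"yaw": 0,"jaw": 255}
    - {"tx": 0,"ty": 0,"tz": 2,"yaw": 0,"jaw": 255}
    - {"tx": 0,"ty": 0,"tz": 2,"yaw": 0,"jaw": 255}
    - {"tx": 0,"ty": 0,"tz": 0,"yaw": 0,"jaw": 255}

```text
t: 5.38
eef_pos: [0.4297, 0.1494, 0.0893]
eef_rot: [[0.004, 1.0, -0.001], [1.0, -0.004, -0.0], [-0.0, -0.001, -1.0]]
contact_force: [-3.4, -0.9, 3.6]
opening: 0.0699
grasp_force: 25.0
```

drive_tool:
  plan:
    - {"tx": 0,"ty": 0,"tz": 0,"yaw": 0,"jaw": 255}
    - {"tx": 9.5,"ty": 0,"tz": -2,"yaw": 0,"jaw": 255}
    - {"tx": 9.5,"ty": 0,"tz": -1.5,"yaw": 0,"jaw": 255}
    - {"tx": 9.5,"ty": 0,"tz": -0.5,"yaw": 0,"jaw": 255}
    - {"tx": 10,"ty": 0,"tz": 0.5,"yaw": 0,"jaw": 255}
    - {"tx": 10,"ty": 0,"tz": 1,"yaw": 0,"jaw": 255}
    - {"tx": 9.5,"ty": 0,"tz": 2,"yaw": 0,"jaw": 255}
    - {"tx": 9.5,"ty": 0,"tz": 3,"yaw": 0,"jaw": 255}
    - {"tx": 9,"ty": 0,"tz": 3.5,"yaw": 0,"jaw": 255}
    - {"tx": 0,"ty": 0,"tz": 0,"yaw": 0,"jaw": 255}
  grip_force: 10

```text
t: 6.22
eef_pos: [0.4303, 0.228, 0.0824]
eef_rot: [[0.002, 1.0, 0.001], [1.0, -0.002, 0.001], [0.001, 0.001, -1.0]]
contact_force: [0.6, 1.4, 2.8]
opening: 0.0707
grasp_force: 10.0
```

```bash
python3 - <<'E'
from h import *
a=cap('scene');b=cap('side')
A=cv2.resize(a['image'][210:330,190:350],(400,300));B=cv2.resize(b['image'][130:250,160:320],(400,300))
cv2.imwrite('pics/6.png',np.hstack([A,B])[:,:,::-1])
E
```

```text
(no output)
```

View pics/6.png

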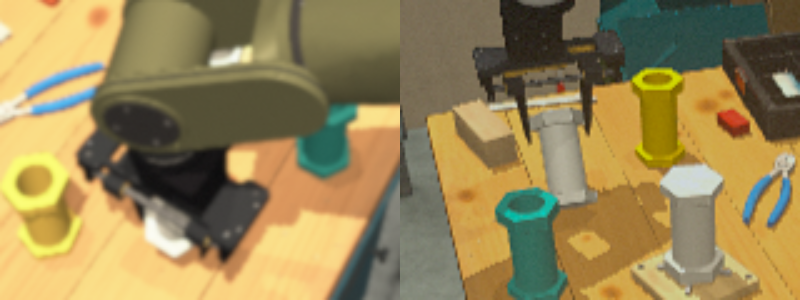

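Picture 6: the bowl leans about 40° between the fingers with its foot on the bench (right crop (562,150)). Continue the arc.

drive_tool:
  plan:
    - {"tx": 9,"ty": 0,"tz": 4,"yaw": 0,"jaw": 255}
    - {"tx": 8.5,"ty": 0,"tz": 5,"yaw": 0,"jaw": 255}
    - {"tx": 8,"ty": 0,"tz": 6,"yaw": 0,"jaw": 255}
    - {"tx": 7.5,"ty": 0,"tz": 6.5,"yaw": 0,"jaw": 255}
    - {"tx": 6.5,"ty": 0,"tz": 7,"yaw": 0,"jaw": 255}
    - {"tx": 6,"ty": 0,"tz": 7.5,"yaw": 0,"jaw": 255}
    - {"tx": 5.5,"ty": 0,"tz": 8,"yaw": 0,"jaw": 255}
    - {"tx": 4.5,"ty": 0,"tz": 8.5,"yaw": 0,"jaw": 255}
    - {"tx": 4,"ty": 0,"tz": 9,"yaw": 0,"jaw": 255}
    - {"tx": 3,"ty": 0,"tz": 8.5,"yaw": 0,"jaw": 255}
    - {"tx": 0,"ty": 0,"tz": 0,"yaw": 0,"jaw": 255}
    - {"tx": 0,"ty": 0,"tz": 0,"yaw": 0,"jaw": 255}

```text
t: 7.32
eef_pos: [0.429, 0.2877, 0.0112]
eef_rot: [[0.003, 1.0, -0.003], [1.0, -0.003, -0.002], [-0.002, -0.003, -1.0]]
contact_force: [-1.1, -0.2, -1.1]
opening: 0.0708
grasp_force: 10.0
```

drive_tool:
  plan:
    - {"tx": 0,"ty": 0,"tz": 0,"yaw": 0,"jaw": 0}
    - {"tx": 0,"ty": 0,"tz": 0,"yaw": 0,"jaw": 0}
    - {"tx": 0,"ty": 0,"tz": 0,"yaw": 0,"jaw": 0}
    - {"tx": 0,"ty": 0,"tz": -30,"yaw": 0,"jaw": 0}
    - {"tx": 0,"ty": 0,"tz": -30,"yaw": 0,"jaw": 0}
    - {"tx": 0,"ty": 0,"tz": -30,"yaw": 0,"jaw": 0}
    - {"tx": -25,"ty": 0,"tz": -10,"yaw": 0,"jaw": 0}
    - {"tx": -25,"ty": 0,"tz": 0,"yaw": 0,"jaw": 0}
    - {"tx": -25,"ty": 0,"tz": 0,"yaw": 0,"jaw": 0}
    - {"tx": -10,"ty": 0,"tz": 0,"yaw": 0,"jaw": 0}
    - {"tx": 0,"ty": 0,"tz": 0,"yaw": 0,"jaw": 0}
    - {"tx": 0,"ty": 0,"tz": 0,"yaw": 0,"jaw": 0}

```text
t: 8.32
eef_pos: [0.4301, 0.2035, 0.1128]
eef_rot: [[0.005, 1.0, 0.0], [1.0, -0.005, 0.001], [0.001, 0.0, -1.0]]
contact_force: [-0.1, -0.2, 0.1]
opening: 0.095
grasp_force: 0.0
```

```bash
python3 - <<'E'
from h import *
print(observe()['eef_pos'])
for n in('side','wrist'):
    c=cap(n,'7%s.png'%n);P=dep(c)
    q=P[(c['depth']>0)&(abs(P[...,0]-.43)<.05)&(P[...,1]>.13)&(P[...,1]<.34)&(P[...,2]>.025)&(P[...,2]<.08)]
    for lo in np.arange(.13,.34,.015):
        s=q[(q[:,1]>=lo)&(q[:,1]<lo+.015)]
        if len(s)>5: print(n,round(lo,3),len(s),np.round(s.min(0),3),np.round(s.max(0),3))
E
```

```text
[0.43011854 0.20353466 0.11281809]
side 0.16 31 [0.406 0.171 0.028] [0.459 0.175 0.063]
side 0.175 165 [0.396 0.175 0.025] [0.461 0.189 0.063]
side 0.19 9 [0.398 0.191 0.036] [0.46  0.203 0.06 ]
side 0.205 30 [0.404 0.205 0.034] [0.446 0.219 0.057]
side 0.22 35 [0.404 0.221 0.034] [0.451 0.235 0.057]
side 0.235 33 [0.405 0.235 0.037] [0.449 0.25  0.057]
side 0.25 36 [0.404 0.251 0.03 ] [0.451 0.265 0.055]
side 0.265 69 [0.397 0.265 0.027] [0.462 0.28  0.062]
side 0.28 62 [0.395 0.28  0.026] [0.463 0.293 0.063]
wrist 0.175 909 [0.396 0.179 0.031] [0.465 0.19  0.064]
wrist 0.19 1400 [0.396 0.19  0.025] [0.465 0.205 0.064]
wrist 0.205 1022 [0.406 0.205 0.034] [0.455 0.22  0.057]
wrist 0.22 1057 [0.406 0.22  0.034] [0.456 0.235 0.057]
wrist 0.235 1122 [0.407 0.235 0.034] [0.456 0.25  0.057]
wrist 0.25 1164 [0.407 0.25  0.034] [0.456 0.265 0.057]
wrist 0.265 1206 [0.407 0.265 0.034] [0.456 0.28  0.058]
wrist 0.28 1886 [0.396 0.28  0.026] [0.466 0.295 0.064]
wrist 0.295 448 [0.397 0.295 0.032] [0.466 0.299 0.064]
wrist 0.31 72 [0.38  0.321 0.025] [0.384 0.325 0.046]
wrist 0.325 83 [0.38  0.325 0.026] [0.383 0.335 0.046]
```

View pics/7wrist.png

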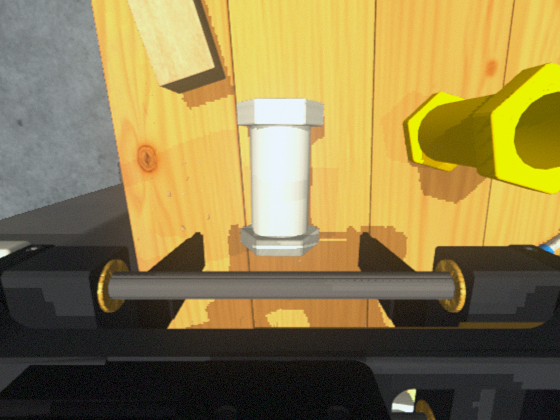

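Picture 7: the bowl lies on a flat, mouth end at (280,112), foot at (280,240); axis x≈0.431, foot y≈0.176, mouth y≈0.297. I'll take the foot corners, drag it clear of the wooden block, and swing the foot up.

drive_tool:
  plan:
    - {"tx": -10,"ty": 1,"tz": 0,"yaw": 0,"jaw": 0}
    - {"tx": -10.5,"ty": 0,"tz": 0,"yaw": 0,"jaw": 0}
    - {"tx": 0,"ty": 0,"tz": 25,"yaw": 0,"jaw": 0}
    - {"tx": 0,"ty": 0,"tz": 25,"yaw": 0,"jaw": 0}
    - {"tx": 0,"ty": 0,"tz": 25,"yaw": 0,"jaw": 0}
    - {"tx": 0,"ty": 0,"tz": 20,"yaw": 0,"jaw": 0}
    - {"tx": 0,"ty": 0,"tz": 6,"yaw": 0,"jaw": 0}
    - {"tx": 0,"ty": 0,"tz": 0,"yaw": 0,"jaw": 255}
    - {"tx": 0,"ty": 0,"tz": 0,"yaw": 0,"jaw": 255}
    - {"tx": 0,"ty": 0,"tz": 0,"yaw": 0,"jaw": 255}
    - {"tx": 0,"ty": 0,"tz": 0,"yaw": 0,"jaw": 255}
    - {"tx": 0,"ty": 0,"tz": 0,"yaw": 0,"jaw": 255}
    - {"tx": 0,"ty": 0,"tz": 0,"yaw": 0,"jaw": 255}
  grip_force: 12

```text
t: 9.5
eef_pos: [0.4313, 0.1831, 0.013]
eef_rot: [[0.003, 1.0, 0.001], [1.0, -0.003, -0.0], [-0.0, 0.001, -1.0]]
contact_force: [-3.6, -2.0, 6.3]
opening: 0.0704
grasp_force: 12.0
```

drive_tool:
  plan:
    - {"tx": 0,"ty": 0,"tz": -4,"yaw": 0,"jaw": 255}
    - {"tx": -9,"ty": 0,"tz": 0,"yaw": 0,"jaw": 255}
    - {"tx": -9,"ty": 0,"tz": 0,"yaw": 0,"jaw": 255}
    - {"tx": -9,"ty": 0,"tz": 0,"yaw": 0,"jaw": 255}
    - {"tx": -9,"ty": 0,"tz": 0,"yaw": 0,"jaw": 255}
    - {"tx": -9,"ty": 0,"tz": 0,"yaw": 0,"jaw": 255}
    - {"tx": 3,"ty": 0,"tz": -5,"yaw": 0,"jaw": 255}
    - {"tx": 4,"ty": 0,"tz": -9.5,"yaw": 0,"jaw": 255}
    - {"tx": 4.5,"ty": 0,"tz": -9,"yaw": 0,"jaw": 255}
    - {"tx": 5.5,"ty": 0,"tz": -8.5,"yaw": 0,"jaw": 255}
    - {"tx": 6,"ty": 0,"tz": -8,"yaw": 0,"jaw": 255}
    - {"tx": 7,"ty": 0,"tz": -7.5,"yaw": 0,"jaw": 255}
    - {"tx": 7.5,"ty": 0,"tz": -7,"yaw": 0,"jaw": 255}
    - {"tx": 8,"ty": 0,"tz": -6,"yaw": 0,"jaw": 255}
    - {"tx": 8.5,"ty": 0,"tz": -5.5,"yaw": 0,"jaw": 255}
    - {"tx": 9,"ty": 0,"tz": -4.5,"yaw": 0,"jaw": 255}
    - {"tx": 9.5,"ty": 0,"tz": -4,"yaw": 0,"jaw": 255}
    - {"tx": 0,"ty": 0,"tz": 0,"yaw": 0,"jaw": 255}
  grip_force: 10

```text
t: 11.0
eef_pos: [0.432, 0.2126, 0.0918]
eef_rot: [[0.002, 1.0, 0.003], [1.0, -0.002, 0.002], [0.002, 0.003, -1.0]]
contact_force: [0.4, -3.0, 4.1]
opening: 0.0705
grasp_force: 10.0
```

```bash
python3 - <<'E'
from h import *
a=cap('scene');b=cap('side')
A=cv2.resize(a['image'][210:330,190:350],(400,300));B=cv2.resize(b['image'][130:250,160:320],(400,300))
cv2.imwrite('pics/8.png',np.hstack([A,B])[:,:,::-1])
E
```

```text
(no output)
```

View pics/8.png

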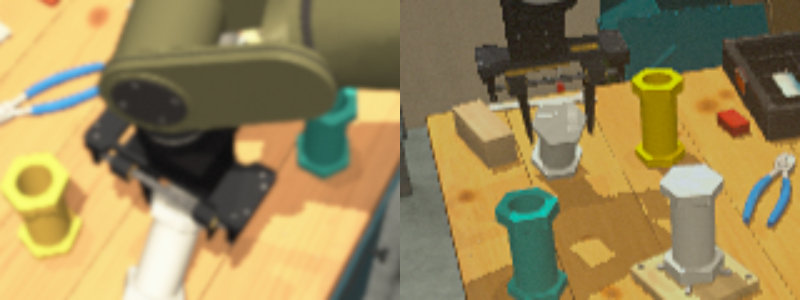

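Picture 8: foot is held and raised, mouth end out toward +y on the bench (left crop (155,280)). Continue the arc, ending slightly high so it hangs, then lower.

drive_tool:
  plan:
    - {"tx": 9.5,"ty": 0,"tz": -3,"yaw": 0,"jaw": 255}
    - {"tx": 10,"ty": 0,"tz": -2.5,"yaw": 0,"jaw": 255}
    - {"tx": 10,"ty": 0,"tz": -1.5,"yaw": 0,"jaw": 255}
    - {"tx": 10,"ty": 0,"tz": -0.5,"yaw": 0,"jaw": 255}
    - {"tx": 10,"ty": 0,"tz": 0,"yaw": 0,"jaw": 255}
    - {"tx": 10,"ty": 0,"tz": 1,"yaw": 0,"jaw": 255}
    - {"tx": 10,"ty": 0,"tz": 2,"yaw": 0,"jaw": 255}
    - {"tx": 3,"ty": 0,"tz": 0,"yaw": 0,"jaw": 255}
    - {"tx": 0,"ty": 0,"tz": 0,"yaw": 0,"jaw": 255}
    - {"tx": 0,"ty": 0,"tz": 0,"yaw": 0,"jaw": 255}

```text
t: 11.93
eef_pos: [0.4314, 0.2833, 0.0946]
eef_rot: [[0.003, 1.0, 0.0], [1.0, -0.003, 0.0], [0.0, 0.0, -1.0]]
contact_force: [0.7, 1.1, 2.9]
opening: 0.0704
grasp_force: 10.0
```

```bash
python3 - <<'E'
from h import *
a=cap('scene');b=cap('side')
A=cv2.resize(a['image'][210:330,190:350],(400,300));B=cv2.resize(b['image'][130:250,160:320],(400,300))
cv2.imwrite('pics/9.png',np.hstack([A,B])[:,:,::-1])
for c in(a,b):
    P=dep(c);q=P[(c['depth']>0)&(abs(P[...,0]-.43)<.045)&(abs(P[...,1]-.29)<.07)&(P[...,2]>.006)&(P[...,2]<.14)]
    for lo in np.arange(0,.14,.02):
        s=q[(q[:,2]>=lo)&(q[:,2]<lo+.02)]
        if len(s)>5: print(round(lo,2),len(s),np.round(s.min(0),3),np.round(s.max(0),3))
E
```

```text
0.0 156 [0.396 0.265 0.006] [0.461 0.32  0.02 ]
0.02 70 [0.397 0.263 0.02 ] [0.446 0.319 0.04 ]
0.04 56 [0.405 0.285 0.04 ] [0.444 0.313 0.06 ]
0.06 57 [0.406 0.288 0.06 ] [0.444 0.313 0.079]
0.08 24 [0.392 0.294 0.08 ] [0.471 0.312 0.099]
0.1 153 [0.388 0.282 0.101] [0.473 0.318 0.12 ]
0.12 96 [0.406 0.283 0.12 ] [0.471 0.319 0.14 ]
0.0 100 [0.396 0.248 0.006] [0.465 0.297 0.02 ]
0.02 75 [0.406 0.253 0.02 ] [0.458 0.283 0.04 ]
0.04 80 [0.406 0.254 0.04 ] [0.453 0.287 0.06 ]
0.06 78 [0.406 0.256 0.06 ] [0.455 0.284 0.08 ]
0.08 84 [0.392 0.253 0.08 ] [0.47  0.293 0.099]
0.1 207 [0.389 0.248 0.1  ] [0.471 0.315 0.12 ]
0.12 75 [0.385 0.249 0.12 ] [0.472 0.308 0.14 ]
```

View pics/9.png

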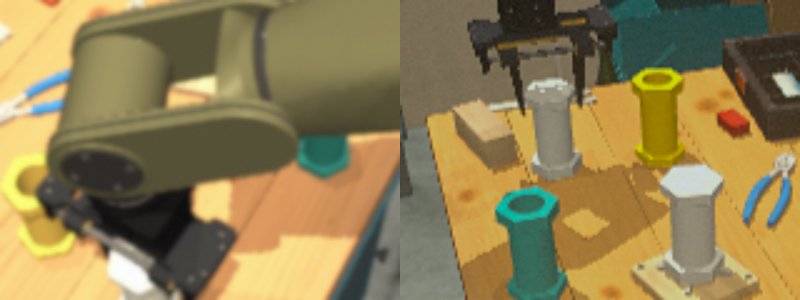

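Picture 9: the bowl stands upright, mouth down, between the fingers (right crop (553,130)). I'll release, yaw 30° to regrip firmly on the foot flats.

drive_tool:
  plan:
    - {"tx": 0,"ty": 0,"tz": 0,"yaw": 0,"jaw": 0}
    - {"tx": 0,"ty": 0,"tz": 0,"yaw": 0,"jaw": 0}
    - {"tx": 0,"ty": 0,"tz": 0,"yaw": 0,"jaw": 0}
    - {"tx": 0,"ty": 0,"tz": 0,"yaw": 6,"jaw": 0}
    - {"tx": 0,"ty": 0,"tz": 0,"yaw": 6,"jaw": 0}
    - {"tx": 0,"ty": 0,"tz": 0,"yaw": 6,"jaw": 0}
    - {"tx": 0,"ty": 0,"tz": 0,"yaw": 6,"jaw": 0}
    - {"tx": 0,"ty": 0,"tz": 0,"yaw": 6,"jaw": 0}
    - {"tx": 0,"ty": 0,"tz": 0,"yaw": 0,"jaw": 0}
    - {"tx": 0,"ty": 0,"tz": 0,"yaw": 0,"jaw": 255}
    - {"tx": 0,"ty": 0,"tz": 0,"yaw": 0,"jaw": 255}
    - {"tx": 0,"ty": 0,"tz": 0,"yaw": 0,"jaw": 255}
    - {"tx": 0,"ty": 0,"tz": 0,"yaw": 0,"jaw": 255}
    - {"tx": 0,"ty": 0,"tz": 0,"yaw": 0,"jaw": 255}
    - {"tx": 0,"ty": 0,"tz": 0,"yaw": 0,"jaw": 255}
    - {"tx": 0,"ty": 0,"tz": 0,"yaw": 0,"jaw": 255}
  grip_force: 45

```text
t: 13.37
eef_pos: [0.4311, 0.2832, 0.0947]
eef_rot: [[0.503, 0.864, -0.0], [0.864, -0.503, 0.0], [-0.0, -0.0, -1.0]]
contact_force: [-0.5, 0.8, -0.3]
opening: 0.0619
grasp_force: 45.0
```

drive_tool:
  plan:
    - {"tx": 0,"ty": 0,"tz": -20,"yaw": 0,"jaw": 255}
    - {"tx": 0,"ty": 0,"tz": -20,"yaw": 0,"jaw": 255}
    - {"tx": 0,"ty": 0,"tz": -20,"yaw": 0,"jaw": 255}
    - {"tx": 0,"ty": 0,"tz": -20,"yaw": 0,"jaw": 255}
    - {"tx": 0,"ty": 0,"tz": -20,"yaw": 0,"jaw": 255}
    - {"tx": 0,"ty": 0,"tz": -20,"yaw": 0,"jaw": 255}
    - {"tx": 0,"ty": 0,"tz": -20,"yaw": 0,"jaw": 255}
    - {"tx": 0,"ty": 0,"tz": -20,"yaw": 0,"jaw": 255}
    - {"tx": 0,"ty": 0,"tz": -20,"yaw": 0,"jaw": 255}
    - {"tx": 0,"ty": 0,"tz": -10,"yaw": 0,"jaw": 255}
    - {"tx": -15,"ty": 14,"tz": 0,"yaw": 0,"jaw": 255}
    - {"tx": -15,"ty": 14,"tz": 0,"yaw": 0,"jaw": 255}
    - {"tx": -15,"ty": 14,"tz": 0,"yaw": 0,"jaw": 255}
    - {"tx": -15,"ty": 14,"tz": 0,"yaw": 0,"jaw": 255}
    - {"tx": -15,"ty": 14,"tz": 0,"yaw": 0,"jaw": 255}
    - {"tx": -15,"ty": 14,"tz": 0,"yaw": 0,"jaw": 255}
    - {"tx": 0,"ty": 0,"tz": 0,"yaw": 0,"jaw": 255}

```text
t: 14.78
eef_pos: [0.4587, 0.1602, 0.2833]
eef_rot: [[0.506, 0.863, -0.001], [0.863, -0.506, -0.002], [-0.003, -0.0, -1.0]]
contact_force: [-1.1, -0.4, -3.2]
opening: 0.0615
grasp_force: 45.0
```

drive_tool:
  plan:
    - {"tx": -23,"ty": 17,"tz": 0,"yaw": 0,"jaw": 255}
    - {"tx": -23,"ty": 17,"tz": 0,"yaw": 0,"jaw": 255}
    - {"tx": -23,"ty": 17,"tz": 0,"yaw": 0,"jaw": 255}
    - {"tx": -23,"ty": 17,"tz": 0,"yaw": 0,"jaw": 255}
    - {"tx": -23,"ty": 17,"tz": 0,"yaw": 0,"jaw": 255}
    - {"tx": -23,"ty": 17,"tz": 0,"yaw": 0,"jaw": 255}
    - {"tx": -23,"ty": 17,"tz": 0,"yaw": 0,"jaw": 255}
    - {"tx": -23,"ty": 17,"tz": 0,"yaw": 0,"jaw": 255}
    - {"tx": -23,"ty": 17,"tz": 0,"yaw": 0,"jaw": 255}
    - {"tx": -23,"ty": 17,"tz": 0,"yaw": 0,"jaw": 255}
    - {"tx": -23,"ty": 17,"tz": 0,"yaw": 0,"jaw": 255}
    - {"tx": -23,"ty": 17,"tz": 0,"yaw": 0,"jaw": 255}
    - {"tx": -23,"ty": 17,"tz": 0,"yaw": 0,"jaw": 255}
    - {"tx": -23,"ty": 17,"tz": 0,"yaw": 0,"jaw": 255}
    - {"tx": -23,"ty": 17,"tz": 0,"yaw": 0,"jaw": 255}
    - {"tx": -23,"ty": 17,"tz": 0,"yaw": 0,"jaw": 255}
    - {"tx": -23,"ty": 17,"tz": 0,"yaw": 0,"jaw": 255}
    - {"tx": -23,"ty": 17,"tz": 0,"yaw": 0,"jaw": 255}
    - {"tx": -23,"ty": 17,"tz": 0,"yaw": 0,"jaw": 255}
    - {"tx": 0,"ty": 0,"tz": 0,"yaw": 0,"jaw": 255}

```text
t: 16.45
eef_pos: [0.5176, -0.3809, 0.2824]
eef_rot: [[0.506, 0.863, -0.002], [0.863, -0.506, -0.001], [-0.002, -0.001, -1.0]]
contact_force: [-0.7, 1.1, -4.1]
opening: 0.0615
grasp_force: 45.0
```

```bash
python3 - <<'E'
from h import *
print(observe()['eef_pos'])
c=cap('wrist','10.png');P=dep(c)
for n,x,y,lo,hi,r in [('head',.573,-.296,.108,.125,.04),('base',.573,-.296,.012,.0215,.085)]:
    q=P[(c['depth']>0)&(np.hypot(P[...,0]-x,P[...,1]-y)<r)&(P[...,2]>lo)&(P[...,2]<hi)]
    if len(q): print(n,len(q),(q.min(0)+q.max(0))/2,np.ptp(q,axis=0))
E
```

```text
[ 0.51763982 -0.38094411  0.28240944]
head 417 [ 0.57573237 -0.29547723  0.11289769] [0.02523489 0.0246492  0.00975947]
base 5456 [ 0.57564917 -0.29579362  0.01688394] [0.11119321 0.1115241  0.00921796]
```

View pics/10.png

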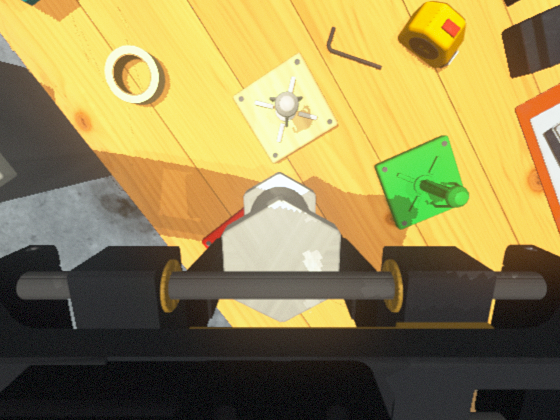

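Picture 10: empty stand base around (286,108) with the bare post head at (286,105); held bowl foot hexagon centred about (281,260); green stand at right, tape at (135,75). Check bowl's offset in the grip from the hexagon corners.

```bash
python3 - <<'E'
from h import *
c=cap('wrist');P=dep(c);o=observe();e=o['eef_pos'];R=np.array(o['eef_rot'])
z=np.median(P[225:250,260:300,2]);print('foot z',z)
Q=np.array([plane(c,u,v,z) for u,v in[(280,201),(340,235),(339,292),(283,322),(222,290),(224,235)]])
print(np.round((Q-e)@R,4), np.round((Q[[1,2,4,5]].mean(0)-e)@R,4))
print(np.round((np.array([.574,-.2955,0])-e)@R*1000,1))
d=P[250:262,255:268].reshape(-1,3);n=P[205:262,235:330].reshape(-1,3);n=n[abs(n[:,2]-z)<.006]
k=np.linalg.svd(n-n.mean(0))[2][2] if len(n) else 0;print('normal',k)
E
```

```text
foot z 0.30795005309007184
[[ 0.0374  0.0011 -0.0251]
 [ 0.0195  0.0319 -0.0252]
 [-0.0131  0.0329 -0.0252]
 [-0.0317  0.0026 -0.0252]
 [-0.012  -0.0304 -0.0251]
 [ 0.0195 -0.0278 -0.025 ]] [ 0.0035  0.0016 -0.0251]
[ 98.5   8.2 282.9]
normal [0.0225501  0.0073713  0.99971854]
```

drive_tool:
  plan:
    - {"tx": 16,"ty": 1.5,"tz": 0,"yaw": 0,"jaw": 255}
    - {"tx": 16,"ty": 1.5,"tz": 0,"yaw": 0,"jaw": 255}
    - {"tx": 16,"ty": 1.5,"tz": 0,"yaw": 0,"jaw": 255}
    - {"tx": 16,"ty": 1.5,"tz": 0,"yaw": 0,"jaw": 255}
    - {"tx": 16,"ty": 1,"tz": 0,"yaw": 0,"jaw": 255}
    - {"tx": 16,"ty": 1,"tz": 0,"yaw": 0,"jaw": 255}
    - {"tx": 0,"ty": 0,"tz": 0,"yaw": 0,"jaw": 255}
    - {"tx": 0,"ty": 0,"tz": 15,"yaw": 0,"jaw": 255}
    - {"tx": 0,"ty": 0,"tz": 15,"yaw": 0,"jaw": 255}
    - {"tx": 0,"ty": 0,"tz": 15,"yaw": 0,"jaw": 255}
    - {"tx": 0,"ty": 0,"tz": 10,"yaw": 0,"jaw": 255}
    - {"tx": 0,"ty": 0,"tz": 8,"yaw": 0,"jaw": 255}
    - {"tx": 0,"ty": 0,"tz": 0,"yaw": 0,"jaw": 255}
    - {"tx": 0,"ty": 0,"tz": 0,"yaw": 0,"jaw": 255}

```text
t: 17.72
eef_pos: [0.5726, -0.2984, 0.2206]
eef_rot: [[0.504, 0.864, -0.001], [0.864, -0.504, 0.001], [0.0, -0.002, -1.0]]
contact_force: [0.7, -0.4, -2.6]
opening: 0.0614
grasp_force: 45.0
```

drive_tool:
  plan:
    - {"tx": 0,"ty": 0,"tz": 6,"yaw": 0,"jaw": 255}
    - {"tx": 0,"ty": 0,"tz": 6,"yaw": 0,"jaw": 255}
    - {"tx": 0,"ty": 0,"tz": 6,"yaw": 0,"jaw": 255}
    - {"tx": 0,"ty": 0,"tz": 6,"yaw": 0,"jaw": 255}
    - {"tx": 0,"ty": 0,"tz": 0,"yaw": 0,"jaw": 255}
    - {"tx": 0,"ty": 0,"tz": 0,"yaw": 0,"jaw": 255}

```text
t: 18.22
eef_pos: [0.5728, -0.2979, 0.1968]
eef_rot: [[0.503, 0.864, -0.001], [0.864, -0.503, 0.001], [0.0, -0.001, -1.0]]
contact_force: [-0.5, -0.2, -3.2]
opening: 0.0616
grasp_force: 45.0
```

Post head is inside the bore with no contact. Push on.

drive_tool:
  plan:
    - {"tx": 0,"ty": 0,"tz": 7,"yaw": 0,"jaw": 255}
    - {"tx": 0,"ty": 0,"tz": 7,"yaw": 0,"jaw": 255}
    - {"tx": 0,"ty": 0,"tz": 7,"yaw": 0,"jaw": 255}
    - {"tx": 0,"ty": 0,"tz": 7,"yaw": 0,"jaw": 255}
    - {"tx": 0,"ty": 0,"tz": 7,"yaw": 0,"jaw": 255}
    - {"tx": 0,"ty": 0,"tz": 7,"yaw": 0,"jaw": 255}
    - {"tx": 0,"ty": 0,"tz": 7,"yaw": 0,"jaw": 255}
    - {"tx": 0,"ty": 0,"tz": 7,"yaw": 0,"jaw": 255}
    - {"tx": 0,"ty": 0,"tz": 7,"yaw": 0,"jaw": 255}
    - {"tx": 0,"ty": 0,"tz": 0,"yaw": 0,"jaw": 255}
    - {"tx": 0,"ty": 0,"tz": 0,"yaw": 0,"jaw": 255}

```text
t: 19.13
eef_pos: [0.5738, -0.2982, 0.1339]
eef_rot: [[0.503, 0.864, 0.002], [0.864, -0.503, -0.0], [0.001, 0.002, -1.0]]
contact_force: [4.4, -1.1, -6.2]
opening: 0.0616
grasp_force: 45.0
```

drive_tool:
  plan:
    - {"tx": 0,"ty": 0,"tz": 4,"yaw": 0,"jaw": 255}
    - {"tx": 0,"ty": 0,"tz": 4,"yaw": 0,"jaw": 255}
    - {"tx": 0,"ty": 0,"tz": 4,"yaw": 0,"jaw": 255}
    - {"tx": 0,"ty": 0,"tz": 2,"yaw": 0,"jaw": 255}
    - {"tx": 0,"ty": 0,"tz": 1,"yaw": 0,"jaw": 255}
    - {"tx": 0,"ty": 0,"tz": 1,"yaw": 0,"jaw": 255}
    - {"tx": 0,"ty": 0,"tz": 0,"yaw": 0,"jaw": 255}
    - {"tx": 0,"ty": 0,"tz": 0,"yaw": 0,"jaw": 255}

```text
t: 19.8
eef_pos: [0.5739, -0.2986, 0.1204]
eef_rot: [[0.503, 0.864, 0.002], [0.864, -0.503, -0.001], [0.0, 0.002, -1.0]]
contact_force: [0.3, 1.2, 6.2]
opening: 0.0617
grasp_force: 45.0
```

drive_tool:
  plan:
    - {"tx": 0,"ty": 0,"tz": 1,"yaw": 0,"jaw": 255}
    - {"tx": 0,"ty": 0,"tz": 1,"yaw": 0,"jaw": 255}
    - {"tx": 0,"ty": 0,"tz": 1,"yaw": 0,"jaw": 255}
    - {"tx": 0,"ty": 0,"tz": 0,"yaw": 0,"jaw": 255}
    - {"tx": 0,"ty": 0,"tz": 0,"yaw": 0,"jaw": 255}

```text
t: 20.22
eef_pos: [0.574, -0.2985, 0.1185]
eef_rot: [[0.503, 0.864, 0.002], [0.864, -0.503, -0.001], [0.0, 0.002, -1.0]]
contact_force: [-1.9, 3.1, 10.5]
opening: 0.0616
grasp_force: 45.0
```

drive_tool:
  plan:
    - {"tx": 0,"ty": 0,"tz": 1.5,"yaw": 0,"jaw": 255}
    - {"tx": 0,"ty": 0,"tz": 1.5,"yaw": 0,"jaw": 255}
    - {"tx": 0,"ty": 0,"tz": 1,"yaw": 0,"jaw": 255}
    - {"tx": 0,"ty": 0,"tz": 0,"yaw": 0,"jaw": 255}
    - {"tx": 0,"ty": 0,"tz": 0,"yaw": 0,"jaw": 255}

```text
t: 20.63
eef_pos: [0.5741, -0.2986, 0.1183]
eef_rot: [[0.503, 0.864, 0.002], [0.864, -0.503, -0.001], [-0.0, 0.002, -1.0]]
contact_force: [-8.2, 4.5, 24.7]
opening: 0.0613
grasp_force: 45.0
```

Hard stop reached: home. Ease off, release and rise.

drive_tool:
  plan:
    - {"tx": 0,"ty": 0,"tz": -4,"yaw": 0,"jaw": 255}
    - {"tx": 0,"ty": 0,"tz": 0,"yaw": 0,"jaw": 0}
    - {"tx": 0,"ty": 0,"tz": 0,"yaw": 0,"jaw": 0}
    - {"tx": 0,"ty": 0,"tz": 0,"yaw": 0,"jaw": 0}
    - {"tx": 0,"ty": 0,"tz": 0,"yaw": 0,"jaw": 0}
    - {"tx": 0,"ty": 0,"tz": -15,"yaw": 0,"jaw": 0}
    - {"tx": 0,"ty": 0,"tz": -20,"yaw": 0,"jaw": 0}
    - {"tx": 0,"ty": 0,"tz": -20,"yaw": 0,"jaw": 0}
    - {"tx": 0,"ty": 0,"tz": -20,"yaw": 0,"jaw": 0}
    - {"tx": -20,"ty": 0,"tz": -20,"yaw": 0,"jaw": 0}
    - {"tx": -20,"ty": 0,"tz": -20,"yaw": 0,"jaw": 0}
    - {"tx": -20,"ty": 0,"tz": 0,"yaw": 0,"jaw": 0}
    - {"tx": -20,"ty": 0,"tz": 0,"yaw": 0,"jaw": 0}
    - {"tx": -20,"ty": 0,"tz": 0,"yaw": 0,"jaw": 0}
    - {"tx": 0,"ty": 0,"tz": 0,"yaw": 0,"jaw": 0}

```text
t: 21.88
eef_pos: [0.5212, -0.3874, 0.2317]
eef_rot: [[0.506, 0.863, -0.0], [0.863, -0.506, -0.002], [-0.002, 0.001, -1.0]]
contact_force: [-0.4, -0.1, -0.5]
opening: 0.0951
grasp_force: 0.0
```

```bash
python3 - <<'E'
from h import *
print(observe()['eef_pos'])
for n in('scene','side','wrist'):
    c=cap(n,'11%s.png'%n);P=dep(c)
    q=P[(c['depth']>0)&(np.hypot(P[...,0]-.574,P[...,1]+.296)<.055)&(P[...,2]>.135)&(P[...,2]<.165)]
    t=q[q[:,2]>np.percentile(q[:,2],30)]
    A=np.c_[t[:,:2]-t[:,:2].mean(0),np.ones(len(t))]
    print(n,len(q),np.round((q.min(0)+q.max(0))/2,4),np.round(np.linalg.lstsq(A,t[:,2],rcond=None)[0],3),np.ptp(q,axis=0))
    f2=P[(c['depth']>0)&(np.hypot(P[...,0]-.541,P[...,1]+.02)<.045)&(P[...,2]>.135)&(P[...,2]<.165)]
    if len(f2):print(' full top',np.median(f2[:,2]),'ours',np.median(q[:,2]))
E
```

```text
[ 0.52122344 -0.38740993  0.23166741]
scene 235 [ 0.5745 -0.2919  0.1416] [0.018 0.008 0.144] [0.07018665 0.06494195 0.01285685]
 full top 0.1429250180869091 ours 0.14299433833686226
side 518 [ 0.5738 -0.2988  0.1405] [-0.006 -0.001  0.143] [0.06866681 0.06395537 0.01070319]
 full top 0.14276225776002938 ours 0.1427427893576924
wrist 5264 [ 0.5767 -0.2955  0.1435] [-0.003  0.002  0.144] [0.0696605  0.06210257 0.00544032]
```

View pics/11side.png

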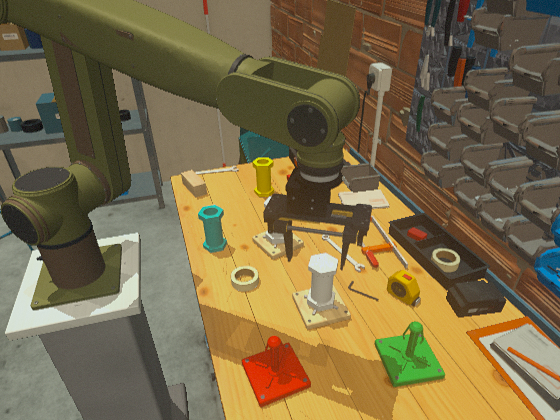

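The side view shows the bowl upside down on the plywood stand at (322,282). Its top is at 0.143 m, the same as the full stand's bowl, and it is centred within 1–2 mm and level. The gripper is clear.

```bash
python3 -c "
from plant import *
print(sign_off())"
```

```text
the job is handed in; nothing more can be done
None
```

I handed the job in with the bowl upside down, fully home and released on the empty stand, and the gripper clear; `sign_off()` returned no verdict. I viewed 11 pictures, one over the limit of 10.

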